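Lower the lid of the bench kiln without a slam

TASK

The bench kiln is loaded and its heavy hinged lid stands open. Lower the lid gently until it lies fully closed; it has a wooden bar to hold it by. Keep it under control all the way down, because a slam cracks the firebrick lining. Then let go of it, and leave the tin and the brick beside the kiln where they stand.

Things in the scene. Friction and masses are not known exactly. Their poses are not given: they have to be found in the camera images.
- kiln: Small bench kiln, fixed: grey casing 130 mm (its x) by 200 mm (its y), rim 120 mm high, pale firebrick lining, two steel flasks inside. Origin: centre of its underside on the bench. Its x points from the front (dial, vent slots, robot's side) to the hinge at the back, y to the left, z up; yaw up to 0.4 rad either way. A 72 mm high bracket stands on the bench before it, a tool rack behind it.
- kiln_lid (a joint): Lid angle, rad: 0 closed (level on the rim), 1.57 upright, stop at 1.85; starts at 1.15 to 1.45. Lid of 0.75 to 1.0 kg on a stiff hinge (friction 0.42 N m): it stays put above about 1 rad; somewhere from 1.0 to 0.7 rad its weight wins and, unheld, it falls and slams. Moving it takes about 3 N at the bar, holding it back 2 N. Over 2 rad/s below 0.5 rad is a slam; let go 5 mm short is harmless.
- hinge (a point): Centre of the lid's hinge line, at (70, 0, 122) mm in the kiln's frame; axes parallel to the kiln's; the lid turns about its y. With the lid at angle q the grip bar's centre lies from here at kiln x = -0.180 cos q + 0.010 sin q, y = 0, z = 0.180 sin q + 0.010 cos q (m).
- lid_grip (a point): Centre of the lid's round wooden grip bar: 16 mm diameter, 96 mm long, along the kiln's y, on two thin steel arms. Closed, it lies 132 mm above the bench and 45 mm ahead of the casing; upright, above the lid. 35 mm free between bar and lid edge for one finger. The bar can turn between the pads: the tool can point straight down, fingers closing along kiln x, all the way.
- tin: Blue-labelled paint tin, 77 mm diameter, 77 mm tall, standing loose on the bench to the left of the kiln. Origin: centre of its underside, z up. Farther left, beyond y = 0.45 m, a grey tank about 0.4 m high over the bench level stands on a black cabinet: keep the arm clear of it.
- brick: Piece of firebrick, 56 x 51 x 34 mm, lying loose on the bench to the right of the kiln, near its front. Origin: centre of its underside, z up.
There are look-alikes about, which are no part of the job. Leave any purple look-alike of the tin alone.

How it is judged (in metres and radians):
On the way:
1. the lid comes down under control: between 0.25 and 0.6 rad, turning slower than 1.5 rad/s (value of joint kiln_lid between 0.25 and 0.6 rad and velocity of joint kiln_lid above -1.5 rad/s), for 0.15 s.
At the end, for the whole second after the job is handed in: The lid is closed (within 0.03 rad, 5 mm at the bar), at rest and let go; the tin stands upright and tin and brick are within 20 mm of where they stood (value of joint kiln_lid below 0.03 rad and velocity of joint kiln_lid between -0.05 and 0.05 rad/s and distance of each of tin, brick from where it was at the start of the episode below 0.02 m and angle between tin's own z axis and vertical below 0.2 rad); the robot touches nothing.
It fails at once if the lid slams: it turns faster than 2 rad/s towards closed in its last 0.5 rad (value of joint kiln_lid below 0.5 rad and velocity of joint kiln_lid below -2 rad/s).
It fails at once if the tin is knocked over (angle between tin's own z axis and vertical above 0.5 rad).
It also fails if it takes over 48 s, if anything falls off the work surface, if the arm or the gripper's body presses on something with over 40 N, if the wrist force passes 120 N, or if a joint passes its speed limit or range.

ROBOT

A 7-joint arm with a two-finger parallel gripper is mounted at the origin on a cart in front of the work surface, level with it; the furniture and walls round the work are solid. World frame = base frame: x ahead of the robot, y to its left, z up, the work surface at z = 0. Lengths are in mm, angles in rad, forces in N, time in s.
With the tool pointing down it reaches from about 425 to 950 mm from the base axis. Payload 4.7 kg.
Tool frame: the origin (TCP) lies midway between the tips of the shut fingers; the grasp point (between the pads) lies 19 mm behind it; z points along the fingers, y is the line along which they close (so a half turn about z gives the same grasp; the last joint's range is limited). The gripper opens to 85 mm and grips with 20 to 120 N. Pads are 22 mm wide; open, the fingers measure 114 mm over their backs; the gripper's body (76 mm by 85 mm) begins 54 mm behind the grasp point. The pads swing forward as they close: fully open they stand 13 mm farther back than shut.
Start: joints at [1.288, 0.469, -0.049, 1.532, 0.024, 1.141, -0.082], TCP at [169.529, -653.384, 207.535] pointing down, gripper open.
Joint ranges: [-2.59, 2.59], [-0.33, 1.99], [-1.39, 1.29], [0.1, 2.45], [-1.04, 4.18], [0.21, 1.99], [-2.66, 2.66]. Speed limits (rad/s): [2.57, 2.57, 3.14, 3.14, 3.14, 3.14, 3.14].

INTERFACE

Orientations are given as a rotation vector (axis times angle).
In Python, from station import r gives the robot as it stands. The module is installed in compiled form; this text tells all that it offers. Calls block until the motion is done:
- r.move_to(position, orientation): joint-space move of the TCP to a pose.
- r.line_to(position, frame=None, velocity=150): straight line of the TCP; frame=None keeps the orientation; velocity is the mean speed in mm/s.
- r.movej(angles): joint-space move.
- r.ungrasp() and r.grasp(strength=None): open the fingers fully, or close them until they stop; strength is the grip in N (None keeps the last).
- r.sleep(seconds).
- r.solve_ik(position, orientation): joint angles nearest the present ones, or None.
- r.read_state(): the state.
- r.grab_frame(name): name is "side" or "top" or "wrist"; returns the picture (384x512x3 uint8, blue, green, red); there is no depth.
- r.get_calibration(name): a dict with "mtx" (3x3 intrinsics, pixels), "k1" (the pictures are not rectified: a ray, as slopes to the right and down, at radius r is drawn at 1 + k1 r^2 times it, then the intrinsics apply), "position" and "attitude" of the camera in the world. Camera axes: x right, y down, z forward; pixel columns grow to the right and rows downward; lengths in mm; the calibration is good to about 2 mm. A picture is of the moment at which its call begins: read the wrist's pose just before it. get_calibration takes no time and is no camera call; for the wrist camera it gives the pose at the moment of the call.
A pose or a line that the arm cannot do raises r.PlanningError and nothing moves.
- r.close_job(): hands the job in; it is judged then, once.
The state is a dict: "time_s": time; "q": joint angles; "qd": joint speeds; "effort": joint torques, N m; "tool_pos": TCP position; "ee_rot": TCP orientation; "force": force on the tool from outside, world axes, zero at the start; "wrist_torque": the same for the moment, N m; "grip_width": finger opening in mm; "gripper_force": force on a finger pad.
Only numpy, scipy, OpenCV 4.12 (cv2) and the standard library are available. Lean on these libraries where they do the work, as an engineer would, in place of code of your own. Each camera call takes 0.05 s, during which the arm holds its last target. There are 200 camera calls.

## Working session

There is one attempt and no reset: what is moved stays moved. The work goes in short steps, each a Python script; the robot and the scene stay as the last script left them, time stands still between calls to the robot, and variables do not carry over. Pictures are saved under pics/ and viewed, at most 10 in all, crops included, and the job is handed in when it is done.

```bash
mkdir -p pics
python3 - <<'E'
from station import r
import cv2,numpy as np
ims=[r.grab_frame(n) for n in("side","top")]
for n,i in zip(("side","top"),ims):
    cv2.imwrite(f"pics/{n}0.png",i); c=r.get_calibration(n); print(n,c)
s=r.read_state(); print(s["time_s"],s["ee_rot"],s["grip_width"])
E
```

```text
side {'mtx': array([[450.50351328,   0.        , 256.0214349 ],
       [  0.        , 450.50351328, 186.41447272],
       [  0.        ,   0.        ,   1.        ]]), 'k1': -0.15073180912232587, 'position': array([-355.60990439,  525.24387297,  545.63912431]), 'attitude': array([-1.27182298,  1.82937731, -1.16115492])}
top {'mtx': array([[435.94842859,   0.        , 257.1249464 ],
       [  0.        , 435.94842859, 196.51462314],
       [  0.        ,   0.        ,   1.        ]]), 'k1': -0.13936805174021819, 'position': array([-101.69007543,  297.888353  , 1047.77472661]), 'attitude': array([-1.72085983,  2.05018324, -0.62562865])}
0.1 [-3.11463864e+00 -3.97387000e-01  4.22182716e-04] 85.1840159935382
```

View pics/side0.png

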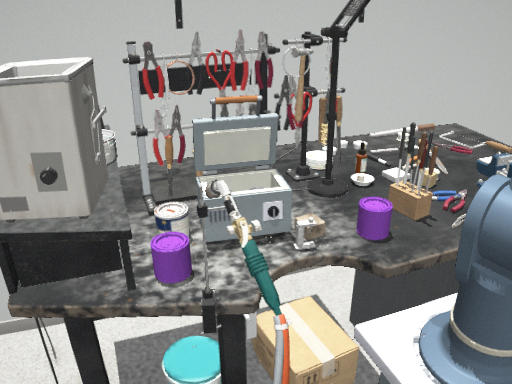

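View pics/top0.png

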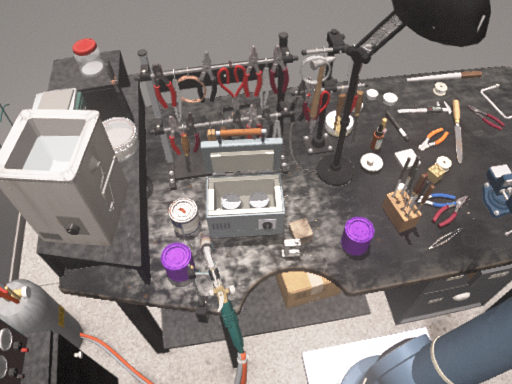

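The side view shows the kiln with its open lid at about (235,150) and the wooden bar above the lid at (237,100). In the top view the bar is at (237,133). The tin is at top (184,214), the brick at top (300,232) and the bracket at (290,247). A torch hangs ahead of the kiln on the left, at top (220,290).

Could be taken for the bar: the wooden tool handles on the rack at side (169,150), (300,85) and (325,105), and the copper ring at side (180,78). I choose (237,100) because it lies along the kiln's y just above the lid's edge. A crop will check this.

Run:
```python
import cv2,numpy as np
a=cv2.imread("pics/side0.png")[85:255,165:335]; b=cv2.imread("pics/top0.png")[115:265,160:320]
a=cv2.resize(a,(400,400),interpolation=2); b=cv2.resize(b,(400,375),interpolation=2)
b=cv2.copyMakeBorder(b,0,25,0,0,0)
cv2.imwrite("pics/crop0.png",np.hstack([a,b]))
for n,(x0,y0,x1,y1) in {"side":(205,90,265,110),"top":(200,122,275,142)}.items():
    i=cv2.imread(f"pics/{n}0.png"); h=cv2.cvtColor(i,cv2.COLOR_BGR2HSV)[y0:y1,x0:x1]
    m=cv2.inRange(h,(5,110,80),(22,255,255)); k,l,s,c=cv2.connectedComponentsWithStats(m)
    for j in range(1,k):
        if s[j,4]>15: print(n,s[j]+[x0,y0,0,0,0],c[j]+[x0,y0])
```

```text
side [216  96  41   8 250] [235.944  99.332]
top [220 127  41   9 264] [240.59090909 131.50378788]
```

View pics/crop0.png

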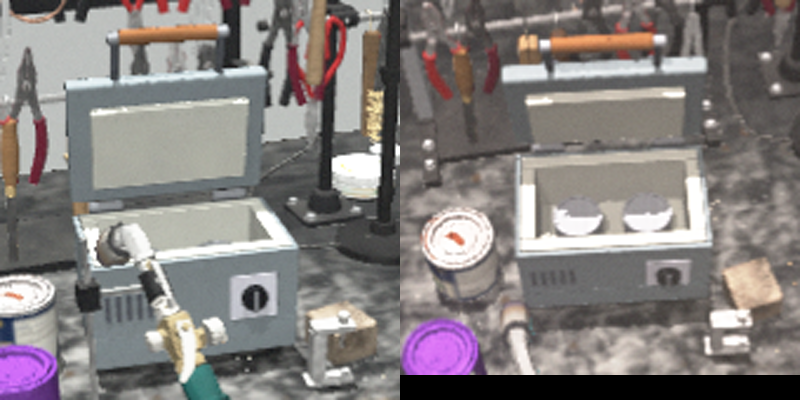

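The crop confirms the bar: an orange-brown rod with steel end caps on two arms above the lid. The rim's front corners in the top view are about (207,215) and (284,212).

```bash
cat > h.py <<'E'
import numpy as np,cv2
from scipy.spatial.transform import Rotation as R
def ray(c,p):
    k=c["k1"]; u=cv2.undistortPoints(np.array([[p]],float),c["mtx"],np.array([k,0,0,0.]))[0,0]
    d=R.from_rotvec(c["attitude"]).apply([u[0],u[1],1]); return np.array(c["position"]),d/np.linalg.norm(d)
def plane(c,p,z):
    o,d=ray(c,p); return o+d*(z-o[2])/d[2]
def tri(rs):
    A=sum(np.eye(3)-np.outer(d,d) for o,d in rs); b=sum((np.eye(3)-np.outer(d,d))@o for o,d in rs)
    x=np.linalg.solve(A,b); return x,[np.linalg.norm(np.cross(x-o,d)) for o,d in rs]
E
python3 - <<'E'
from h import *
from station import r
np.set_printoptions(precision=1,suppress=True)
cs,ct=r.get_calibration("side"),r.get_calibration("top")
for n,a,b in [("barC",(236,99.3),(240.6,131.5)),("barL",(216,101),(220,133)),("barR",(256.5,98),(261,130.5)),("torch nozzle",(218,186),(206,247)),("valve",(240,228),(218,290)),("post",(203,185),(190,275)),("handle end",(277,310),(240,348))]:
    print(n,*tri([ray(cs,a),ray(ct,b)]))
for n,p,z in [("FL",(206.8,215),120),("FR",(284.4,212.2),120),("BL",(206.8,178),120),("BR",(278.8,174),120),("tin",(184,210),77),("brick",(301,229),34),("brk",(291,242),72),("purple",(177,256),77)]: print(n,plane(ct,p,z))
for n,p in [("FL",(201,195)),("FR",(291.6,188.6))]: print("side",n,plane(cs,p,120))
E
```

```text
barC [595.4 225.2 298.2] [np.float64(0.2698107548811859), np.float64(0.2698107548811329)]
barL [598.8 272.1 298.3] [np.float64(1.4674755501165806), np.float64(1.467475550116608)]
barR [590.1 177.9 298. ] [np.float64(0.16419545924858253), np.float64(0.1641954592487612)]
torch nozzle [357.2 339.8 205.9] [np.float64(1.8758413857216163), np.float64(1.8758413857216134)]
valve [271.2 327.7 163.3] [np.float64(1.972857953314975), np.float64(1.972857953314867)]
post [279.1 380.3 247.2] [np.float64(2.5256056978052444), np.float64(2.525605697805375)]
handle end [167.  300.9  60.9] [np.float64(1.1701522918157334), np.float64(1.1701522918156468)]
FL [495.1 334.3 120. ]
FR [468.8 140.5 120. ]
BL [611.2 322.  120. ]
BR [590.  130.5 120. ]
tin [549.1 394.5  77. ]
brick [461.4  92.9  34. ]
brk [407.6 134.1  72. ]
purple [415.6 422.6  77. ]
side FL [503.9 338.1 120. ]
side FR [464.  142.4 120. ]
```

Run:
```python
from h import *
from station import r
np.set_printoptions(precision=1,suppress=True)
cs,ct=r.get_calibration("side"),r.get_calibration("top")
for n,a,b in [("lamp pivot",(334,30),(356,52)),("lamp base",(328,186),(336,172)),("rail L",(131,45),(143,55)),("rack plier top mid",(240,33),(237,68)),("plier 195,40",(196,35),(200,70)),("lamp arm hi",(350,14),(382,30)),("block tool",(412,125),(406,160)),("front rail L",(140,131),(160,128))]:
    print(n,*tri([ray(cs,a),ray(ct,b)]))
print(plane(ct,(402,190),100), plane(ct,(440,20),600))
for p,a in [((440,60,420),-.1),((470,150,420),-.12),((480,200,420),-.12),((590,225,360),-.12),((450,250,113),-.12)]:
    x=R.from_euler("z",a); 
    for h in(np.pi/2,-np.pi/2):
        o=(R.from_euler("z",a+h)*R.from_euler("x",np.pi)).as_rotvec(); s=r.solve_ik(list(p),o); print(p,h,s)
```

```text
lamp pivot [665.5 -55.7 435.2] [np.float64(1.0012788073396428), np.float64(1.0012788073395744)]
lamp base [648.  -58.2  12.9] [np.float64(1.8390806989878834), np.float64(1.8390806989877042)]
rail L [780.7 428.4 410.5] [np.float64(0.5771759009708448), np.float64(0.5771759009707871)]
rack plier top mid [639.4 209.8 442.4] [np.float64(11.394282496666737), np.float64(11.394282496666838)]
plier 195,40 [660.5 296.8 437.8] [np.float64(2.167895938465806), np.float64(2.1678959384657155)]
lamp arm hi [ 691.1 -118.   471.9] [np.float64(1.3985057425795235), np.float64(1.398505742579598)]
block tool [ 489.  -174.8  228.4] [np.float64(11.320325055053361), np.float64(11.320325055053432)]
front rail L [736.6 429.3 205.1] [np.float64(2.8234472421972785), np.float64(2.823447242197168)]
[ 493.5 -190.2  100. ] [ 532.1 -148.9  600. ]
(440, 60, 420) 1.5707963267948966 [ 0.9  0.  -1.1  1.7  0.   1.5 -0.3]
(440, 60, 420) -1.5707963267948966 None
(470, 150, 420) 1.5707963267948966 [ 0.7  0.3 -1.4  1.6  0.3  1.5 -0.8]
(470, 150, 420) -1.5707963267948966 [ 0.6  0.2 -1.2  1.6  0.2  1.5  2.5]
(480, 200, 420) 1.5707963267948966 [ 0.4  0.2 -1.   1.5  0.2  1.5 -0.8]
(480, 200, 420) -1.5707963267948966 [ 0.5  0.3 -1.2  1.5  0.2  1.5  2.3]
(590, 225, 360) 1.5707963267948966 [ 0.3  0.5 -1.1  1.4  0.5  1.5 -0.9]
(590, 225, 360) -1.5707963267948966 [ 0.3  0.5 -1.2  1.4  0.5  1.5  2.2]
(450, 250, 113) 1.5707963267948966 [ 0.1  0.5 -0.9  2.   0.5  0.9 -1.1]
(450, 250, 113) -1.5707963267948966 [ 0.3  0.6 -1.2  2.   0.7  1.   1.8]
```

Run:
```python
from h import *
from station import r
np.set_printoptions(precision=3,suppress=True)
cs,ct=r.get_calibration("side"),r.get_calibration("top")
def proj(c,P):
    p=R.from_rotvec(c["attitude"]).inv().apply(P-c["position"]); u=p[:2]/p[2]; u=u*(1+c["k1"]*(u@u)); return c["mtx"][:2,:2]@u+c["mtx"][:2,2]
for z in (480,520,560,600,650,700):
    for px in [(450,45),(405,12),(400,5)]:
        P=plane(ct,px,z); print(z,px,P,np.hypot(*P[:2]),proj(cs,P))
az=np.arctan2(-653.4,169.5); q=r.read_state()["q"]; rot=r.read_state()["ee_rot"]
for rr,z in[(430,300),(440,250),(430,400)]:
    print(rr,z,r.solve_ik([rr*np.cos(az),rr*np.sin(az),z],rot))
i=cv2.imread("pics/top0.png")[0:200,312:512]; j=cv2.imread("pics/side0.png")[0:200,312:512]
cv2.imwrite("pics/lamp.png",cv2.resize(np.hstack([i,j]),(800,400)))
```

```text
480 (450, 45) [ 606.849 -248.126  480.   ] 655.6162412768605 [412.048  13.56 ]
480 (405, 12) [ 742.885 -195.632  480.   ] 768.2125091789169 [365.159   9.664]
480 (400, 5) [ 773.714 -195.341  480.   ] 797.991808931457 [358.99    8.962]
520 (450, 45) [ 556.932 -209.659  520.   ] 595.0887456327824 [413.973  -2.023]
520 (405, 12) [ 683.385 -160.863  520.   ] 702.0622982784381 [367.456  -4.786]
520 (400, 5) [ 712.041 -160.593  520.   ] 729.9263442624793 [361.303  -5.191]
560 (450, 45) [ 507.015 -171.192  560.   ] 535.1367992627466 [416.048 -19.588]
560 (405, 12) [ 623.884 -126.094  560.   ] 636.4989290817961 [370.006 -21.127]
560 (400, 5) [ 650.368 -125.845  560.   ] 662.4318182612374 [363.88  -21.208]
600 (450, 45) [ 457.098 -132.725  600.   ] 475.9779323299925 [418.266 -39.475]
600 (405, 12) [564.383 -91.325 600.   ] 571.7243281807932 [372.841 -39.707]
600 (400, 5) [588.696 -91.097 600.   ] 595.7023287777243 [366.756 -39.435]
650 (450, 45) [394.702 -84.642 650.   ] 403.67571082776664 [421.185 -68.188]
650 (405, 12) [490.007 -47.865 650.   ] 492.33943054235846 [376.82  -66.713]
650 (400, 5) [511.605 -47.661 650.   ] 513.8202570620122 [370.818 -65.966]
700 (450, 45) [332.306 -36.558 700.   ] 334.31096640992445 [ 424.09  -101.889]
700 (405, 12) [415.631  -4.404 700.   ] 415.6546397797675 [381.286 -98.765]
700 (400, 5) [434.514  -4.226 700.   ] 434.5347799456604 [375.427 -97.528]
430 300 [ 1.296 -0.013 -0.076  1.938 -0.001  1.218 -0.097]
440 250 [ 1.296  0.044 -0.078  1.997  0.004  1.102 -0.1  ]
430 400 [ 1.293 -0.058 -0.069  1.76  -0.004  1.441 -0.093]
```

View pics/lamp.png

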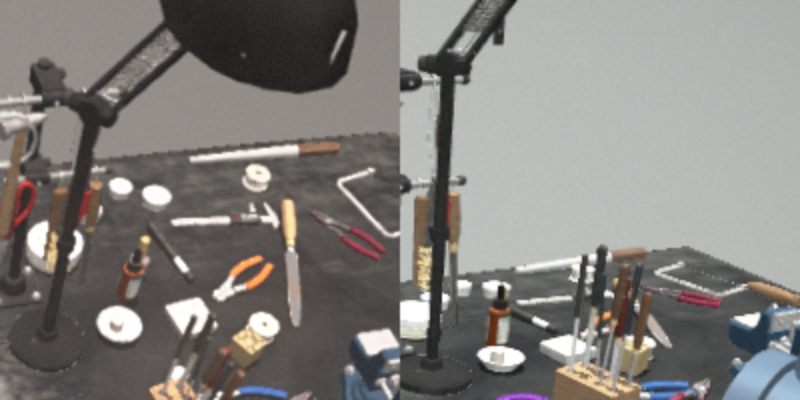

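The lamp head hangs at about (600,-230,530), so I'll retract, swing the arm inside it and look with the wrist camera.

Run:
```python
from h import *
from station import r
np.set_printoptions(precision=3,suppress=True)
az=np.arctan2(-653.4,169.5); rot=r.read_state()["ee_rot"]
q=np.array(r.solve_ik([430*np.cos(az),430*np.sin(az),300],rot)); r.movej(list(q))
q[0]=-0.35; q[2]=0; q[6]=0; r.movej(list(q))
s=r.read_state(); print(s["time_s"],s["tool_pos"],s["ee_rot"],s["force"])
for h in(np.pi/2,-np.pi/2):
    o=(R.from_euler("z",-.12+h)*R.from_euler("x",np.pi)).as_rotvec()
    for p in [(440,190,420),(500,225,430),(595,225,340),(450,245,113)]: print(h,p,r.solve_ik(list(p),o))
c=r.get_calibration("wrist"); print(c["position"],R.from_rotvec(c["attitude"]).as_matrix())
cv2.imwrite("pics/w0.png",r.grab_frame("wrist"))
```

```text
3.3083 [418.528 107.191 299.959] [-1.803 -2.571  0.002] [-0.193 -0.876 -0.116]
1.5707963267948966 (440, 190, 420) [-0.426  0.026 -0.071  1.635  0.002  1.481 -0.618]
1.5707963267948966 (500, 225, 430) [-0.438  0.149 -0.073  1.477  0.011  1.516 -0.631]
1.5707963267948966 (595, 225, 340) [-0.405  0.327 -0.032  1.444  0.01   1.371 -0.557]
1.5707963267948966 (450, 245, 113) [-0.486  0.32  -0.115  2.009  0.049  0.814 -0.749]
-1.5707963267948966 (440, 190, 420) [-0.445  0.025 -0.052  1.636  0.001  1.481  2.524]
-1.5707963267948966 (500, 225, 430) [-0.405  0.151 -0.112  1.476  0.017  1.516  2.505]
-1.5707963267948966 (595, 225, 340) [-0.298  0.334 -0.179  1.437  0.06   1.376  2.543]
-1.5707963267948966 (450, 245, 113) [-0.388  0.328 -0.234  2.004  0.102  0.82   2.342]
[390.986 183.588 466.578] [[ 0.94   0.323  0.107]
 [ 0.341 -0.892 -0.298]
 [-0.001  0.317 -0.948]]
```

Run:
```python
from h import *
from station import r
import json
o=(R.from_euler("z",-.12+np.pi/2)*R.from_euler("x",np.pi)).as_rotvec()
ims=[]
for k,p in enumerate([(480,150,430),(530,190,430)]):
    r.move_to(list(p),o); r.sleep(.2)
    c=r.get_calibration("wrist"); i=r.grab_frame("wrist"); cv2.imwrite(f"pics/w{k+1}.png",i); ims.append(i)
    json.dump({a:np.array(b).tolist() for a,b in c.items()},open(f"w{k+1}.json","w"))
print(r.read_state()["time_s"],c)
cv2.imwrite("pics/w12.png",cv2.resize(np.hstack(ims),(800,300)))
```

```text
4.875 {'mtx': array([[311.42914703,   0.        , 261.36862015],
       [  0.        , 311.42914703, 190.77316709],
       [  0.        ,   0.        ,   1.        ]]), 'k1': -0.0015386258618357307, 'position': array([539.48908537, 269.89692041, 597.01301564]), 'attitude': array([ 2.81360778, -0.17047006, -0.0269186 ])}
```

View pics/w12.png

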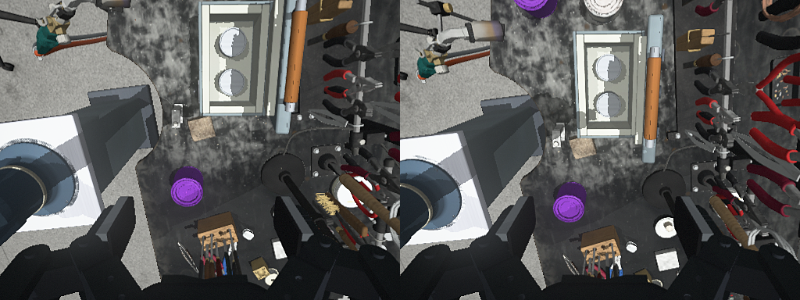

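The wrist views show the kiln from above, with the bar as an orange strip at about (654,85) in the second half. A larger crop will give corners and clearance to the rack pliers on its right.

Run:
```python
from h import *
import json
i=cv2.imread("pics/w2.png"); cv2.imwrite("pics/w2c.png",cv2.resize(i[20:220,200:460],(780,600),interpolation=2))
np.set_printoptions(precision=1,suppress=True)
for k,(x0,x1) in {1:(355,400),2:(300,350)}.items():
    i=cv2.imread(f"pics/w{k}.png"); h=cv2.cvtColor(i,cv2.COLOR_BGR2HSV); m=cv2.inRange(h,(5,110,80),(22,255,255)); m[:,:x0]=0;m[:,x1:]=0
    n,l,s,c=cv2.connectedComponentsWithStats(m); j=1+s[1:,4].argmax(); pts=np.argwhere(l==j)[:,::-1].astype(np.float32)
    print(k,s[j],c[j],cv2.boxPoints(cv2.minAreaRect(pts)).tolist())
```

```text
1 [ 364   14   30  118 2021] [378.6  71.5] [[363.1219482421875, 129.90243530273438], [376.19512939453125, 12.24389934539795], [393.756103515625, 14.19512939453125], [380.68292236328125, 131.85366821289062]]
2 [ 312   74   22  105 1697] [322.6 124.9] [[311.6492004394531, 177.66574096679688], [317.1492004394531, 73.1657485961914], [333.9972839355469, 74.052490234375], [328.4972839355469, 178.552490234375]]
```

View pics/w2c.png

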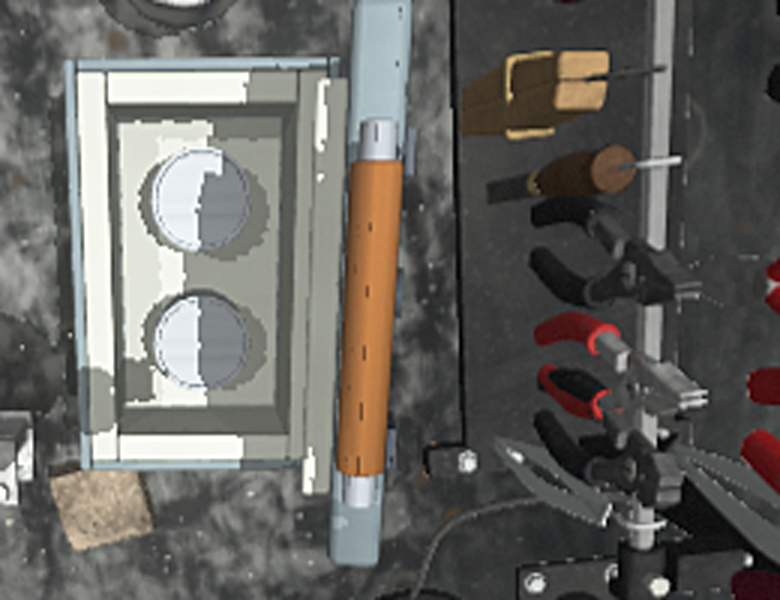

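The crop shows the bar running from (376,160) to (359,475), the casing front corners at (67,62) and (84,467), and the nearest rack handles at x≈530.

Run:
```python
from h import *
from station import r
import json
from scipy.optimize import brentq
np.set_printoptions(precision=1,suppress=True)
C={k:{a:np.array(b) for a,b in json.load(open(f"w{k}.json")).items()} for k in(1,2)}
for k in C: C[k]["k1"]=float(C[k]["k1"])
C["s"],C["t"]=r.get_calibration("side"),r.get_calibration("top")
c=C[2]
FL,FR=plane(c,(222.3,40.7),120),plane(c,(228,175.7),120); print(FL,FR,np.linalg.norm(FL-FR))
yf=np.arctan2(-(FL-FR)[0],(FL-FR)[1])
L=tri([ray(C[1],(385,13.2)),ray(c,(325.6,73.6)),ray(C["s"],(216,101)),ray(C["t"],(220,132.5))])
Rr=tri([ray(C[1],(371.9,130.9)),ray(c,(320.1,178.1)),ray(C["s"],(256.5,98)),ray(C["t"],(261,130.5))])
Cn=tri([ray(C[1],(378.6,72)),ray(c,(322.6,125.6)),ray(C["s"],(236,99.3)),ray(C["t"],(240.6,131.5))])
print(L,Rr,Cn,sep="\n"); d=(L[0]-Rr[0]); yb=np.arctan2(-d[0],d[1]); print("yaw",yf,yb)
for z in(300,250): print("plier",plane(c,(377,108),z))
yaw=(yf+yb)/2; ex=np.array([np.cos(yaw),np.sin(yaw),0])
M=(FL+FR)/2; g=Cn[0]; dx=(g-M)@ex
# front edge at -65 -> hinge at +135 along ex
f=lambda q:-180*np.cos(q)+10*np.sin(q)-(dx-135)
qx=brentq(f,.9,1.7); qz=brentq(lambda q:180*np.sin(q)+10*np.cos(q)-(g[2]-122),.9,1.5) if g[2]<302.2 else None
print("q",qx,qz,"kiln",M+65*ex,"lateral",(g-M)@[-ex[1],ex[0],0])
```

```text
[493.1 336.4 120. ] [470.9 142.7 120. ] 194.9213949140044
(array([598.5, 273.4, 299.3]), [np.float64(2.018639006489159), np.float64(0.5759280709074184), np.float64(2.8095946248257078), np.float64(1.2439946789450695)])
(array([587.7, 178. , 299.4]), [np.float64(0.32945431906785844), np.float64(1.057160676615114), np.float64(0.9732533724880963), np.float64(1.0313173984259458)])
(array([593.1, 227.3, 299.5]), [np.float64(2.1694272263587453), np.float64(0.9989784240266765), np.float64(1.6625625916167428), np.float64(1.8491131218144576)])
yaw -0.11419681687628075 -0.11310052767983136
plier [643.5 238.3 300. ]
plier [661.  232.9 250. ]
q 1.3862049216590175 1.338951100394988 kiln [546.6 232.2 120. ] lateral 0.42782526230566
```

```bash
cat >> h.py <<'E'
yaw=-0.1137; ex=np.array([np.cos(yaw),np.sin(yaw),0]); hinge=np.array([546.6,231.5,122])+70*ex
def bar(q): return hinge+ex*(-180*np.cos(q)+10*np.sin(q))+np.array([0,0,180*np.sin(q)+10*np.cos(q)])
def pose(q,t,depth=19,off=0):  # tool tilted t: points forward-down
    Ro=R.from_euler("z",yaw)*R.from_euler("y",-t)*R.from_euler("z",np.pi/2)*R.from_euler("x",np.pi)
    return bar(q)+Ro.apply([0,0,depth])+ex*off, Ro.as_rotvec()
E
python3 - <<'E'
from h import *
from station import r
import json
np.set_printoptions(precision=2,suppress=True)
c={a:np.array(b) for a,b in json.load(open("w2.json")).items()}; c["k1"]=float(c["k1"])
print("nozzle tip",plane(c,(132,40),205), "tin",plane(c,(262,8),77))
p,o=pose(0,.5); print(p,R.from_rotvec(o).as_matrix())
for q,t in [(1.36,0),(1.36,.25),(1.0,.2),(.6,.3),(.3,.4),(0,0),(0,.3),(0,.45),(0,.6),(0,.75)]:
    p,o=pose(q,t); print(q,t,p,r.solve_ik(list(p),o))
E
```

```text
nozzle tip [399.07 337.72 205.  ] tin [553.94 378.53  77.  ]
[446.36 242.95 115.33] [[ 0.11  0.87  0.48]
 [ 0.99 -0.1  -0.05]
 [ 0.    0.48 -0.88]]
1.36 0 [588.44 226.72 281.11] [-0.41  0.34 -0.03  1.55  0.01  1.25 -0.56]
1.36 0.25 [593.11 226.19 281.7 ] [-0.48  0.24 -0.04  1.72  0.18  0.99 -0.71]
1.0 0.2 [531.63 233.21 260.25] [-0.5   0.19 -0.07  1.82  0.17  0.98 -0.76]
0.6 0.3 [479.74 239.14 213.74] [-0.55  0.13 -0.14  2.03  0.32  0.8  -1.  ]
0.3 0.4 [455.59 241.89 167.25] [-0.58  0.14 -0.2   2.18  0.58  0.65 -1.32]
0 0 [437.31 243.98 113.  ] [-0.5   0.3  -0.11  2.03  0.04  0.81 -0.75]
0 0.3 [442.89 243.34 113.85] [-0.6   0.22 -0.15  2.2   0.49  0.58 -1.25]
0 0.45 [445.52 243.04 114.89] [-0.67  0.21 -0.16  2.27  0.83  0.54 -1.64]
0 0.6 [447.97 242.76 116.32] [-0.76  0.22 -0.15  2.35  1.2   0.58 -2.06]
0 0.75 [450.18 242.51 118.1 ] [-0.66  0.27 -0.37  2.4   1.49  0.76 -2.41]
```

The camera would pass near the torch nozzle at (399,338,205), so I'll use the half-turned grasp. I'll also tilt the tool progressively, so that at release the inner finger opens over the lid and not into it.

```bash
sed -i 's/R.from_euler("z",np.pi\/2)\*R.from_euler("x",np.pi)$/R.from_euler("z",-np.pi\/2)*R.from_euler("x",np.pi)/' h.py
python3 - <<'E'
from h import *
from station import r
np.set_printoptions(precision=2,suppress=True)
q0,q1=1.36,1.26
p,o=pose(q1,0,15); b=np.array([593.3,226.8,0]); p[:2]=(b-18*ex)[:2]
print(p,bar(q1))
up=p+[0,0,130]
j=r.solve_ik(list(up),o); print(j)
for q,t in[(.9,.2),(.4,.4),(0,.55)]: print(r.solve_ik(list(pose(q,t,15)[0]),pose(q,t,15)[1]))
assert j is not None
r.move_to(list(up),o); r.sleep(.3); s=r.read_state(); print(s["time_s"],s["q"],s["force"])
r.line_to(list(p),velocity=80); r.sleep(.2); s=r.read_state(); print(s["time_s"],s["tool_pos"],s["force"])
cv2.imwrite("pics/side1.png",r.grab_frame("side"))
cv2.imwrite("pics/s1c.png",cv2.resize(cv2.imread("pics/side1.png")[30:230,130:330],(600,600)))
E
```

```text
[575.42 228.84 281.43] [570.92 228.72 296.43]
[ 0.29  0.5  -1.18  1.31  0.45  1.62  2.21]
[ 0.35  0.37 -1.17  1.82  0.56  1.1   2.02]
[ 0.27  0.28 -1.16  2.11  0.82  0.85  1.64]
[ 0.12  0.43 -1.17  2.29  1.31  0.92  1.07]
7.5167 [ 0.29  0.5  -1.18  1.31  0.45  1.62  2.21] [-0.65 -0.67 -0.15]
9.4917 [575.49 228.93 281.66] [0.52 0.14 0.19]
```

View pics/s1c.png

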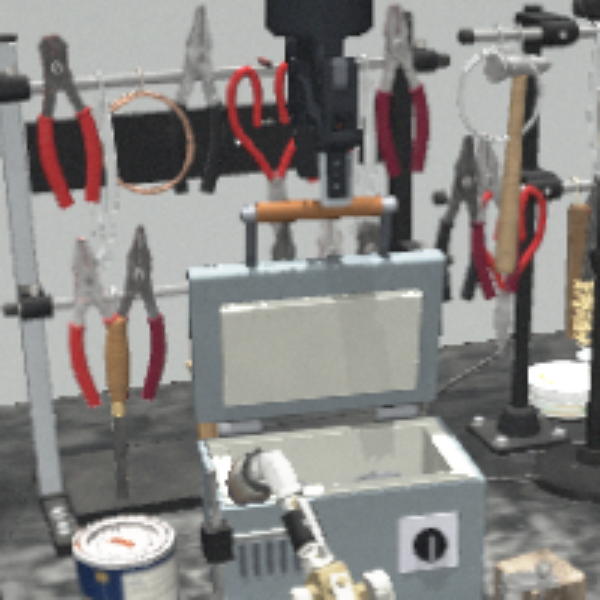

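The gripper straddles the bar: the front finger's tip is at (337,205) in the crop, over the bar's middle. Close the fingers.

Run:
```python
from h import *
from station import r
np.set_printoptions(precision=2,suppress=True)
f0=np.array(r.read_state()["force"])
r.grasp(30); r.sleep(.3); s=r.read_state(); print(s["time_s"],s["grip_width"],s["gripper_force"],s["tool_pos"],np.array(s["force"])-f0)
# lid angle implied by tcp's x
x=(np.array(s["tool_pos"])-hinge)@ex; from scipy.optimize import brentq
print(brentq(lambda q:-180*np.cos(q)+10*np.sin(q)-x,.8,1.6))
np.save("f0.npy",f0)
```

```text
10.6083 0.19781752965124083 2.799869477748871 [575.54 229.31 282.58] [ 1.08 -0.79  5.96]
1.2858431932501821
```

The fingers closed on nothing, so look again.

Run:
```python
from h import *
from station import r
a=r.grab_frame("side");b=r.grab_frame("top");cv2.imwrite("pics/side2.png",a);cv2.imwrite("pics/top2.png",b)
cv2.imwrite("pics/c2.png",np.hstack([cv2.resize(a[60:180,180:300],(400,400)),cv2.resize(b[90:210,180:300],(400,400))]))
for n,i,(x0,y0,x1,y1) in[("side",a,(205,85,265,125)),("top",b,(200,122,275,152))]:
    h=cv2.cvtColor(i,cv2.COLOR_BGR2HSV)[y0:y1,x0:x1]; m=cv2.inRange(h,(5,110,80),(22,255,255)); k,l,s,c=cv2.connectedComponentsWithStats(m)
    for j in range(1,k):
        if s[j,4]>15: print(n,s[j]+[x0,y0,0,0,0],c[j]+[x0,y0])
```

```text
side [217  98  42   9 251] [237.45418327 102.33067729]
top [221 133  41   9 227] [240.65638767 137.82378855]
```

View pics/c2.png

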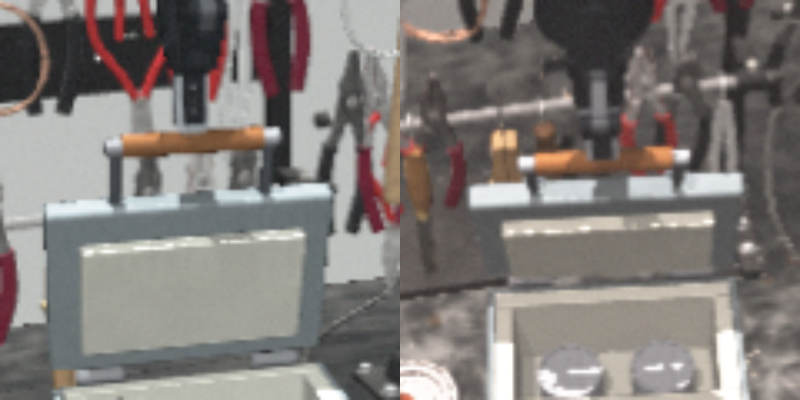

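Run:
```python
from h import *
from station import r
np.set_printoptions(precision=1,suppress=True)
cs,ct=r.get_calibration("side"),r.get_calibration("top")
print(tri([ray(cs,(217,103)),ray(ct,(221,140))]),tri([ray(cs,(258.5,101)),ray(ct,(261.5,137))]))
s=r.read_state(); print(s["tool_pos"],s["time_s"],(np.array(s["tool_pos"])-hinge)@ex)
```

```text
(array([577.3, 274.1, 298.6]), [np.float64(0.2649256237192911), np.float64(0.26492562371932793)]) (array([572. , 179.9, 295.5]), [np.float64(0.22954041978171916), np.float64(0.2295404197817121)])
[575.6 229.3 282.6] 10.7083 -40.976651182230945
```

Run:
```python
from h import *
from station import r
w=r.grab_frame("wrist"); cv2.imwrite("pics/w3.png",w); a=cv2.imread("pics/side2.png")
cv2.imwrite("pics/c3.png",np.hstack([cv2.resize(w,(500,375)),cv2.resize(a[75:150,205:265],(300,375),interpolation=2)]))
c=r.get_calibration("wrist"); C=np.array(c["position"]); A=R.from_rotvec(c["attitude"])
for nm,P in [("tcp",r.read_state()["tool_pos"]),("bar?",[573,227,297])]:
    p=A.inv().apply(np.array(P)-C); print(nm,c["mtx"]@(p/p[2]))
```

```text
tcp [261.73070921 233.28540264   1.        ]
bar? [265.88995261 240.92266488   1.        ]
```

View pics/c3.png

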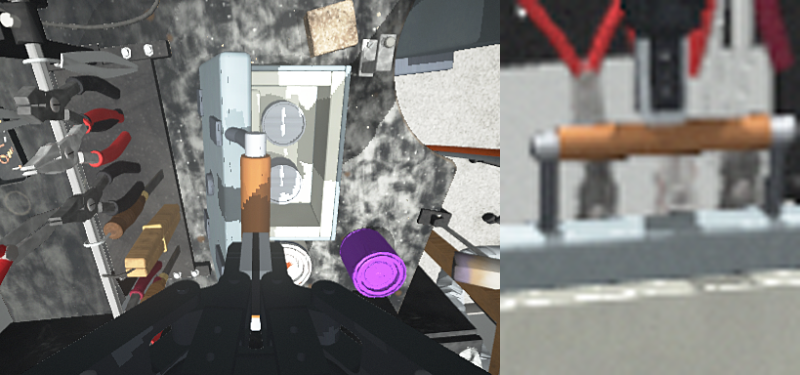

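Run:
```python
from h import *
from station import r
np.set_printoptions(precision=1,suppress=True)
def proj(c,P):
    p=R.from_rotvec(c["attitude"]).inv().apply(np.array(P)-c["position"]); u=p[:2]/p[2]; u=u*(1+c["k1"]*(u@u)); return c["mtx"][:2,:2]@u+c["mtx"][:2,2]
s=r.read_state(); T=np.array(s["tool_pos"]); print(T,s["ee_rot"],s["q"],s["grip_width"],s["time_s"])
for n in("side","top","wrist"):
    c=r.get_calibration(n); print(n,[proj(c,T+[0,0,k]) for k in(0,13,22)],"bar",proj(c,[573,227,297]),proj(c,[570,180,297]))
w=cv2.imread("pics/w3.png"); m=cv2.inRange(cv2.cvtColor(w,cv2.COLOR_BGR2HSV),(5,110,60),(22,255,255)); m[:,:240]=0;m[:,285:]=0;m[:150]=0;m[260:]=0
for y in range(155,250,10): print(y,np.flatnonzero(m[y])[[0,-1]] if m[y].any() else None)
```

```text
[575.5 229.3 282.6] [-2.1  2.3 -0. ] [ 0.3  0.6 -1.1  1.5  0.5  1.4  2.2] 0.15161294658786484 10.7583
side [array([237. , 108.3]), array([236.9, 102.6]), array([236.8,  98.6])] bar [238.2 102.2] [258.7 100.5]
top [array([240.5, 142.5]), array([240.3, 138.8]), array([240.1, 136.1])] bar [241.4 139. ] [261.7 137.2]
wrist [array([261.7, 233.3]), array([261.7, 243.9]), array([261.7, 252.2])] bar [265.9 240.9] [261.6 156.2]
155 None
165 [246 276]
175 [247 276]
185 [247 275]
195 [247 275]
205 [247 275]
215 [247 267]
225 [247 269]
235 [248 268]
245 None
```

Run:
```python
from h import *
from station import r
np.set_printoptions(precision=1,suppress=True)
def proj(c,P):
    p=R.from_rotvec(c["attitude"]).inv().apply(np.array(P)-c["position"]); u=p[:2]/p[2]; u=u*(1+c["k1"]*(u@u)); return c["mtx"][:2,:2]@u+c["mtx"][:2,2]
c=r.get_calibration("side"); T0=np.array(r.read_state()["tool_pos"])
print("open front finger:",[(z,proj(c,[525,234,z])) for z in(285,295,305,318)])
r.line_to(list(T0+[0,0,40]),velocity=100); r.sleep(.2); A=r.grab_frame("side"); At=r.grab_frame("top"); s=r.read_state(); T=np.array(s["tool_pos"]); print("shut",T,s["force"],s["grip_width"])
r.ungrasp(); r.sleep(.2); O=r.grab_frame("side"); Ot=r.grab_frame("top")
r.line_to(list(T0+[0,0,120]),velocity=150); r.sleep(.2); B=r.grab_frame("side"); Bt=r.grab_frame("top"); 
for n,X,Y in(("side shut",A,B),("side open",O,B),("top shut",At,Bt),("top open",Ot,Bt)):
    m=(cv2.absdiff(X,Y).max(2)>40)[:,:].astype(np.uint8); m=cv2.morphologyEx(m,cv2.MORPH_OPEN,np.ones((2,2)))
    ys,xs=np.nonzero(m[40:170,215:265]); print(n,[(y+40,xs[ys==y].min()+215,xs[ys==y].max()+215) for y in sorted(set(ys))[-14::2]])
for n in("side","top"):
    print(n,[(k,proj(r.get_calibration(n),T+[0,0,k])) for k in(0,13,22)])
print(r.read_state()["time_s"])
for n,i in zip("A At O Ot B Bt".split(),(A,At,O,Ot,B,Bt)): cv2.imwrite(f"pics/d_{n}.png",i)
```

```text
open front finger: [(285, array([242.3, 113.2])), (295, array([242.2, 108.7])), (305, array([242.1, 104. ])), (318, array([242.,  98.]))]
shut [575.4 229.1 322. ] [-1.1 -0.8  0.5] 0.27379903320587623
side shut [(np.int64(72), np.int64(233), np.int64(243)), (np.int64(74), np.int64(233), np.int64(243)), (np.int64(76), np.int64(233), np.int64(243)), (np.int64(78), np.int64(233), np.int64(243)), (np.int64(80), np.int64(233), np.int64(243)), (np.int64(82), np.int64(234), np.int64(242)), (np.int64(119), np.int64(246), np.int64(248))]
side open [(np.int64(75), np.int64(237), np.int64(247)), (np.int64(77), np.int64(237), np.int64(247)), (np.int64(79), np.int64(237), np.int64(247)), (np.int64(118), np.int64(246), np.int64(247)), (np.int64(120), np.int64(235), np.int64(236)), (np.int64(122), np.int64(235), np.int64(236)), (np.int64(132), np.int64(245), np.int64(258))]
top shut [(np.int64(119), np.int64(241), np.int64(245)), (np.int64(121), np.int64(238), np.int64(243)), (np.int64(138), np.int64(236), np.int64(238)), (np.int64(144), np.int64(251), np.int64(252)), (np.int64(146), np.int64(250), np.int64(252)), (np.int64(148), np.int64(250), np.int64(252)), (np.int64(155), np.int64(257), np.int64(258))]
top open [(np.int64(137), np.int64(237), np.int64(238)), (np.int64(139), np.int64(236), np.int64(237)), (np.int64(145), np.int64(250), np.int64(252)), (np.int64(147), np.int64(242), np.int64(243)), (np.int64(149), np.int64(239), np.int64(240)), (np.int64(155), np.int64(256), np.int64(261)), (np.int64(157), np.int64(249), np.int64(261))]
side [(0, array([236.8,  90.9])), (13, array([236.6,  85. ])), (22, array([236.6,  80.9]))]
top [(0, array([239.9, 130.9])), (13, array([239.6, 127. ])), (22, array([239.5, 124.1]))]
13.6833
```

The finger tips really lie about 19 mm behind the reported TCP: shut at z 322 they project to row 82, not 91. The fingers closed on top of the bar and nudged the lid to about 1.27 rad. Regrasp deeper.

Run:
```python
from h import *
from station import r
np.set_printoptions(precision=2,suppress=True)
from scipy.optimize import brentq
p,o=pose(1.24,0,40); b=np.array([573.,228,0]); p[:2]=(b-8*ex)[:2]; print(p)
for q,t in[(.9,.2),(.4,.4),(0,.55)]: print(pose(q,t,40)[0],r.solve_ik(list(pose(q,t,40)[0]),pose(q,t,40)[1]))
r.line_to([p[0],p[1],r.read_state()["tool_pos"][2]]); r.line_to(list(p),velocity=90); r.sleep(.2); s=r.read_state(); f0=np.array(s["force"]); print(s["tool_pos"],f0)
np.save("f0.npy",f0)
if np.abs(f0).max()<4:
    r.grasp(30); r.sleep(.3); s=r.read_state(); print(s["time_s"],s["grip_width"],s["gripper_force"],s["tool_pos"],np.array(s["force"])-f0)
    x=(np.array(s["tool_pos"])-hinge)@ex; print(brentq(lambda q:-180*np.cos(q)+10*np.sin(q)-x,.8,1.6))
```

```text
[565.05 228.91 255.49]
[520.66 234.46 230.01] [ 0.33  0.41 -1.15  1.84  0.6   1.07  1.99]
[470.77 240.16 164.46] [ 0.16  0.3  -1.03  2.13  0.86  0.8   1.61]
[458.08 241.61  97.9 ] [-0.2   0.34 -0.75  2.3   1.29  0.72  1.07]
[565.15 229.01 255.76] [0.35 0.1  0.18]
16.85 15.438810590411961 29.20302540063858 [565.2  228.74 255.41] [ 1.38 -0.49 -1.34]
1.2272574711894328
```

Run:
```python
from h import *
from station import r
np.set_printoptions(precision=1,suppress=True)
f0=np.load("f0.npy"); q0=1.227; off=0.; d=39.5
for k,q in enumerate(np.linspace(q0,0.05,18)[1:]):
    p,o=pose(q,.55*(1-q/q0),d,off)
    try: r.line_to(list(p),o,velocity=55)
    except r.PlanningError as e: print("plan",q,e); break
    s=r.read_state(); F=np.array(s["force"])-f0; rad=F@ex*np.cos(q)
    off+=float(np.clip(.12*rad,-1,1)) if abs(rad)>3 else 0
    print(round(q,2),round(s["time_s"],2),F,round(off,2),round(s["grip_width"],1))
    if np.linalg.norm(F)>25: print("stop"); break
np.save("st.npy",[q,off])
cv2.imwrite("pics/side3.png",r.grab_frame("side"))
```

```text
1.16 17.21 [-3.7 -3.5  1.6] 0.0 15.2
1.09 17.57 [-4.3 -4.8  4.5] 0.0 14.9
1.02 17.93 [-4.6 -4.7  4.5] 0.0 15.2
0.95 18.28 [-5.7 -4.6  5.7] -0.36 14.6
0.88 18.64 [-5.6 -3.1  2.9] -0.76 14.8
0.81 19.01 [-5.2 -3.7  1.3] -1.15 15.0
0.74 19.38 [-5.3 -2.1  0.4] -1.59 14.5
0.67 19.74 [-3.7 -2.5 -1.5] -1.59 15.0
0.6 20.1 [-3.  -1.9 -3.4] -1.59 15.0
0.53 20.46 [-2.7 -1.2 -3.2] -1.59 14.8
0.47 20.82 [-4.1 -2.1 -2.9] -2.01 15.2
0.4 21.18 [-2.4 -1.5 -4.2] -2.01 14.6
0.33 21.54 [ 0.7 -0.4 -6.3] -2.01 14.9
0.26 21.9 [ 0.9 -0.7 -5.2] -2.01 14.9
0.19 22.27 [ 1.6 -1.3 -5.6] -2.01 15.1
0.12 22.63 [ 0.6  0.4 -5.6] -2.01 14.8
0.05 23.0 [ 0.5 -0.  -5.5] -2.01 14.9
```

The lid came down smoothly. Lower until it meets the rim, then release and back out along the tool.

Run:
```python
from h import *
from station import r
np.set_printoptions(precision=1,suppress=True)
f0=np.load("f0.npy"); q,off=np.load("st.npy"); d=39.5
while q>-.06:
    q-=.011; p,o=pose(q,.55,d,off); r.line_to(list(p),o,velocity=25); r.sleep(.05)
    F=np.array(r.read_state()["force"])-f0; print(round(q,3),F)
    if F[2]>3: break
r.ungrasp(); r.sleep(.2); s=r.read_state(); print("open",s["time_s"],s["grip_width"],np.array(s["force"])-f0,s["tool_pos"])
cv2.imwrite("pics/side4.png",r.grab_frame("side"))
```

```text
0.039 [-1.3  0.3 -2.3]
0.028 [-2.7  0.9 -1.9]
0.017 [-2.2  0.9 -2. ]
0.006 [-1.   1.3 -3.2]
-0.005 [-2.   1.6 -2.8]
-0.016 [-4.2 -0.1  6.3]
open 25.7333 85.68669051162598 [-0.7 -1.  -0.1] [455.7 241.9  95.4]
```

Fully opened with no contact force. Back out along the tool axis, then check.

Run:
```python
from h import *
from station import r
np.set_printoptions(precision=1,suppress=True)
s=r.read_state(); z=R.from_rotvec(s["ee_rot"]).apply([0,0,1]); T=np.array(s["tool_pos"]); f0=np.load("f0.npy")
for k in(30,70,130):
    try: r.line_to(list(T-z*k),velocity=70)
    except r.PlanningError as e:
        print("plan",k,e); r.line_to(list(np.array(r.read_state()["tool_pos"])+[0,0,60]),velocity=70); break
    print(k,np.array(r.read_state()["force"])-f0)
r.line_to(list(np.array(r.read_state()["tool_pos"])+[0,0,100]),velocity=100); r.sleep(.3)
s=r.read_state(); print(s["time_s"],s["tool_pos"],np.array(s["force"])-f0)
a,b=r.grab_frame("side"),r.grab_frame("top"); cv2.imwrite("pics/side5.png",a);cv2.imwrite("pics/top5.png",b)
cv2.imwrite("pics/final.png",np.hstack([cv2.resize(a[120:290,130:340],(400,324)),cv2.resize(b[120:290,130:340],(400,324))]))
```

```text
30 [-0.7 -0.6 -0.2]
70 [-0.7  0.1  0.6]
130 [-0.1 -0.5 -0.6]
29.5417 [388.1 249.2 305.6] [-0.6  0.  -0. ]
```

View pics/final.png

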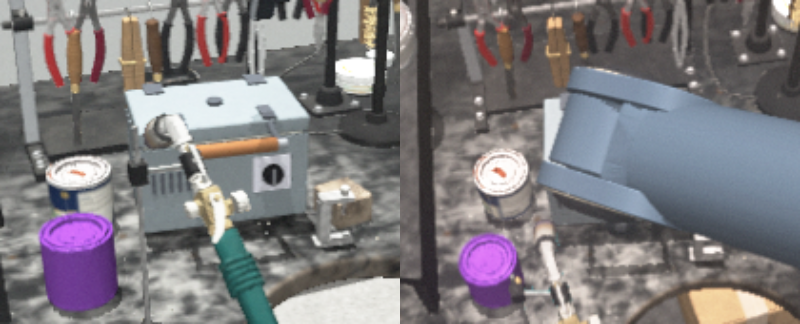

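The lid lies flat on the rim with the bar level in front at (237,148). The tin at (80,185) and the brick at (345,195) stand where they were, and there is no contact force.

```bash
python3 -c "
from station import r
print(r.close_job())"
```

```text
the job is handed in; nothing more can be done
None
```

The kiln lid is closed and released after a controlled descent, the tin and brick look unmoved in the last pictures, and the job is handed in at about 30 s; it returned no verdict.

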